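# Test-twist the oil can caps and set the loose-capped cans aside

## Task

The three oil cans in the steel carrier are to go up to the cranes, but not all their caps were screwed down: find out which are loose by giving the caps a test twist of about an eighth of a turn, and do not turn a loose cap back. Lift each can whose cap turns by its handle, never by the cap, and set it down gently and upright on the floor of the green parts tub; a can whose cap holds tight stays standing in the carrier. Tip no can and leave the other things on the shelf where they are.

Things in the scene. Friction and masses are not known exactly. Their poses are not given: they have to be found in the camera images.
- can_1_mid (a point): Oil can, one of three that look alike: upright rectangular tinplate can, body 150 x 58 x 110 mm (x, y, z), about 0.35 to 0.65 kg. The point is the centre of the body, 55 mm above its underside; z is up, x runs along its length. The screw cap stands at its -x end, the carrying handle on the +x half of its top. Cans stand in the carrier either way round.
- can_1_cap (a point): Middle of the black knurled screw cap of that can: round, 40 mm across, 26 mm tall, its top 36 mm above the can's flat top (146 mm above the underside), standing on a 10 mm neck; this point is 23 mm above the can's flat top, 53 mm along -x from the can's middle. Axes are the can's, they do not turn with the cap. A white paint stripe on its top turns with the cap. 29 mm are free between cap and handle.
- cap_1 (a joint): Turn of that cap on its can in rad, 0 as found, positive anticlockwise seen from above (unscrewing). A loose cap turns easily (about 0.1 N m), up to 1.3 rad clockwise and 3 rad anticlockwise, and stays on; a tight one does not give more than 0.05 rad.
- can_1_handle (a point): Middle of the bar of the rigid steel carrying handle on that can: bar 50 mm long along the can's x, 12 mm wide (y), 12 mm tall, its middle 30 mm above the can's flat top and 21 mm along +x from the can's middle; open under the bar (24 mm). Axes are the can's.
- can_2_mid (a point): Oil can, as can_1: centre of the body, same axes.
- can_2_cap (a point): Middle of that can's screw cap, as can_1_cap.
- cap_2 (a joint): Turn of that cap, as cap_1.
- can_2_handle (a point): Middle of that can's handle bar, as can_1_handle.
- can_3_mid (a point): Oil can, as can_1: centre of the body, same axes.
- can_3_cap (a point): Middle of that can's screw cap, as can_1_cap.
- cap_3 (a joint): Turn of that cap, as cap_1.
- can_3_handle (a point): Middle of that can's handle bar, as can_1_handle.
- carrier: Dark steel open carrier 164 x 276 x 55 mm (x, y, z) with four cells side by side along its y (cell middles at y = -102, -34, 34, 102 mm), one can in each of three and a filter element in the fourth, in any order, a can's length along the carrier's x (either way round), 3 mm of play all round. Walls 4 mm, floor 4 mm thick. Heavy, does not move. Origin: centre of its underside.
- tub: Green plastic parts tub, open on top, 184 x 184 x 70 mm outside, walls and floor 4 mm, empty; it takes two cans side by side with room to spare. Does not move. Origin: centre of its underside, x and y along its sides. It stands on the robot's left or right, the carrier on the other side.
- pin_gauge: Bystander: red enamelled pin gauge with a steel pin at each end, 146 mm long, 22 mm high, lying along its x between carrier and tub. Origin: under its middle.
- latch_lever: Bystander: worn steel latch lever lying flat, about 130 mm long, 22 mm high, near side of the carrier. Origin: under its middle, x along it.
- retainer_cup: Bystander: brass spring retainer cup, 68 mm across, 30 mm high, near side of the tub. Origin: centre of its underside.
- sheave: Bystander: steel rope sheave lying flat, 110 mm across, 32 mm high, beyond the tub. Origin: centre of its underside.
- spanner: Bystander: steel spanner, 190 mm long, lying flat beyond the carrier. Origin: under its middle, x along it.
- shackle: Bystander: steel bow shackle lying flat, about 85 mm, 16 mm high, beyond the carrier. Origin: under its middle.
- filter: Bystander: pleated oil filter element, an upright cylinder 54 mm across, 108 mm high, standing in the carrier cell that holds no can. Origin: centre of its underside.
There are look-alikes about, which are no part of the job. What is shaped like the part that bears can_1_mid but purple is not meant. What is shaped like the part that bears can_3_mid but yellow is not meant.

How it is judged:
By the outcome, as a careful person would: the job done as asked, in the order asked, and still so for the second after the job is handed in, with the robot touching nothing.
It also fails if it takes over 72 s, if anything falls off the work surface, if the arm or the gripper's body presses on something with over 40 N, if the wrist force passes 120 N, or if a joint passes its speed limit or range.

## Robot

A 7-joint arm with a two-finger parallel gripper is mounted at the origin on the work surface. World frame = base frame: x ahead of the robot, y to its left, z up, the work surface at z = 0. Lengths are in m, angles in degrees, forces in N, time in s.
With the tool pointing down it reaches from about 0.425 to 0.95 m from the base axis. Payload 16.7 kg.
Tool frame: the origin (TCP) lies on the centre line of the jaws, within the pads' length; the fingertips stand 25 mm ahead of it and the grasp point (between the pads) lies 6 mm ahead of it; z points along the fingers, y is the direction in which the jaws open and shut (so a half turn about z gives the same grasp; the last joint's range is limited). The gripper opens to 94 mm and grips with 3 to 60 N. Pads are 16 mm wide; open, the fingers measure 119 mm over their backs; the gripper's body (75 mm by 177 mm) begins 78 mm behind the grasp point.
Start: joints at [65.46, 24.414, 4.234, 92.017, -1.954, 63.644, -3.845], TCP at [0.186, -0.649, 0.23] pointing down, gripper open.
Joint ranges: [-163.25, 163.25], [-28.42, 122.38], [-70.27, 78.77], [12.13, 141.07], [-58.53, 238.53], [9.26, 117.41], [-156.51, 156.51]. Speed limits (degrees/s): [108.29, 108.29, 136.94, 136.94, 172.46, 172.46, 172.46].

## Interface

Orientations are given as a 3x3 rotation matrix whose columns are the frame's x, y, z axes.
In Python, from rig import ctrl gives the robot as it stands. The module is installed in compiled form; this text tells all that it offers.
- The arm moves only by the shell command python3 -m creep 'ROWS' [FORCE]. ROWS is JSON, a list of rows, each a list of 3 entries, a list of its own where there are three numbers: the shift along the tool's x, y, z in units of 40 mm (1.0 is 40 mm), then the turn, a rotation vector about the tool's x, y, z in units of 5 degrees (1.0 is 5 degrees), then the closure, from -1 (fully open) to 1 (shut). A call has 1 to 12 rows; each row shifts and turns the commanded pose from where the row before left it, along the tool's axes as they then stand; what a row does not reach is not made up. A row lasts 1/10 s, in which the tool goes at most 50 mm and 8.59 degrees, less where a joint would pass 70% of its speed; a pose out of reach is approached as far as the arm can. A call is refused whole if a number of a shift passes 1 or a number of a turn 1, either way. A call with a gripper value outside its range is refused whole. The fingers move at their own pace and stop on an object; FORCE is the grip in N (left out, the last holds). Time passes only in rows, so rows that do not move let the fingers close. It gives the time, the measured TCP pose, the force and the opening at its end, in the units of the state.
- ctrl.sense(): the state, without advancing time (a new reading comes with each control period).
- ctrl.capture(name): name is "scene" or "top" or "wrist"; returns a dict with "color" (480x640x3 uint8, blue, green, red), "K" (3x3 intrinsics, pixels), "rvec" (rotation vector, rad) and "tvec" (3), from world to camera coordinates, as OpenCV has them. Camera axes: x right, y down, z forward; pixel columns grow to the right and rows downward; lengths in m; the calibration is good to about 2 mm. A picture is of the moment at which its call begins. There is no depth.
- ctrl.job_done(): hands the job in, once; it reports no verdict.
The state is a dict: "t": time; "qpos": joint angles; "joint_vel": joint speeds; "effort": joint torques, N m; "ee_pos": TCP position; "orientation": TCP orientation; "wrist_force": force on the tool from outside, world axes, zero at the start; "wrist_torque": the same for the moment, N m; "grip_width": opening from 0.0 (shut) to 1.0 (fully open).
Only numpy, scipy, OpenCV 4.12 (cv2) and the standard library are available. Lean on these libraries where they do the work, as an engineer would, in place of code of your own. Each camera call takes 0.05 s, during which the arm holds its last target.

## Working session

There is one attempt and no reset: what is moved stays moved. The work goes in short steps, Python scripts to look and compute and a shell command to move; the robot and the scene stay as the last step left them, time stands still between calls to the robot, and variables do not carry over. Pictures are saved under pics/ and viewed, and the job is handed in when it is done.

```bash
ls; mkdir -p pics; python3 - <<'E'
from rig import ctrl
import cv2,json
import numpy as np
s=ctrl.sense()
print({k:np.round(v,3).tolist() for k,v in s.items()})
for n in ["scene","top","wrist"]:
    c=ctrl.capture(n); cv2.imwrite(f"pics/a_{n}.png",c["color"])
    R=cv2.Rodrigues(c["rvec"])[0]; print(n,np.round(-R.T@c["tvec"].ravel(),3),np.round(c["K"],1).tolist(), np.round(R[2],2))
E
```

```text
pics
{'t': 0.0, 'qpos': [65.46, 24.451, 4.232, 92.051, -1.954, 63.644, -3.844], 'joint_vel': [0.094, -0.08, 0.069, -0.019, 0.135, 0.064, -0.007], 'effort': [-0.0, -93.581, 3.666, -45.421, -0.049, 0.02, 0.0], 'ee_pos': [0.186, -0.649, 0.23], 'orientation': [[0.961, 0.275, -0.0], [0.275, -0.961, 0.001], [-0.0, -0.001, -1.0]], 'wrist_force': [-0.616, 0.168, -0.099], 'wrist_torque': [0.015, 0.016, -0.014], 'grip_width': 0.997}
scene [1.843 0.153 0.985] [[530.8, 0.0, 320.5], [0.0, 530.8, 243.6], [0.0, 0.0, 1.0]] [-0.82 -0.18 -0.54]
top [ 0.356 -0.14   1.234] [[497.3, 0.0, 314.7], [0.0, 497.3, 234.5], [0.0, 0.0, 1.0]] [ 0.16  0.   -0.99]
wrist [ 0.252 -0.628  0.384] [[425.7, 0.0, 326.1], [0.0, 425.7, 241.4], [0.0, 0.0, 1.0]] [-0.23 -0.06 -0.97]
```

View pics/a_scene.png

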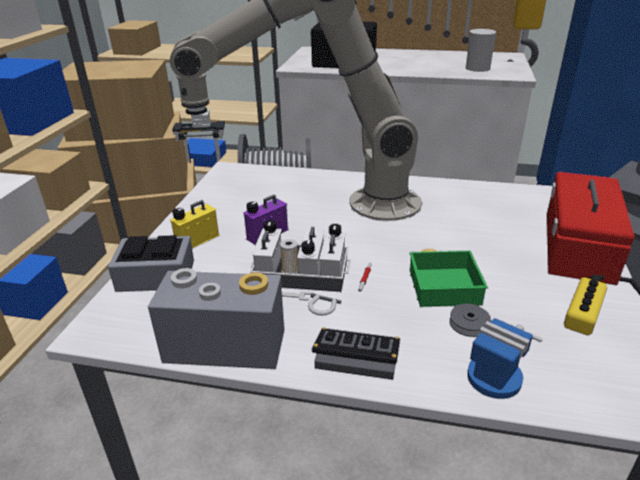

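View pics/a_top.png

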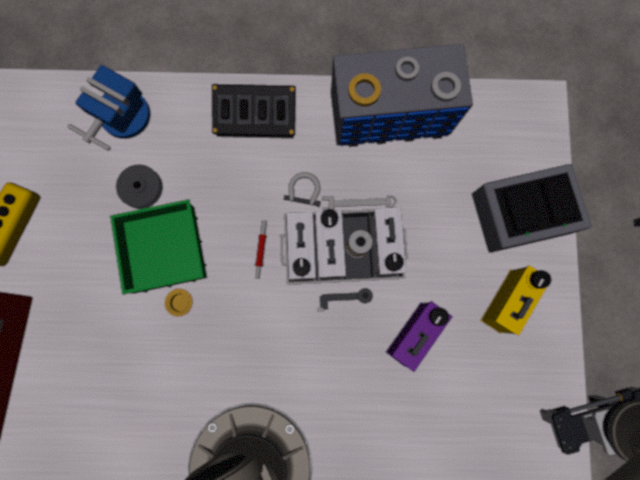

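View pics/a_wrist.png

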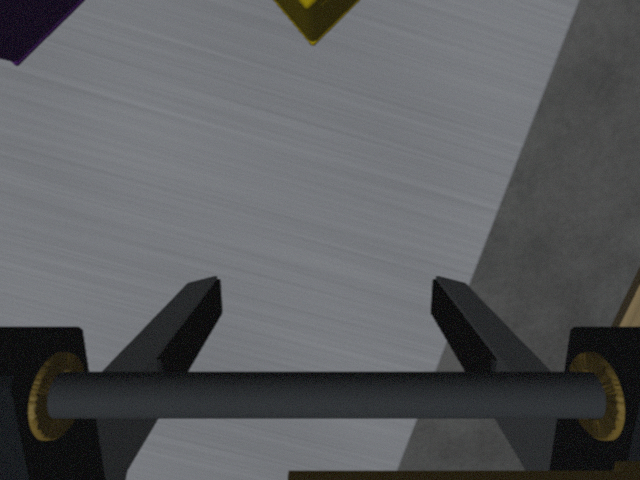

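The top view shows the carrier around (345,245). From the left it holds a white can with its cap near (302,267), a white can with its cap far (330,218), the filter at (360,241), and a white can with its cap near (394,262). The purple can (420,335) and yellow can (515,300) outside the carrier are the look-alikes. Next I'll enlarge the carrier to confirm and measure.

```bash
cat > h.py <<'E'
import cv2,numpy as np
from rig import ctrl
def ray(c,u,v):
    R=cv2.Rodrigues(c["rvec"])[0]; o=-R.T@np.ravel(c["tvec"])
    p=cv2.undistortPoints(np.array([[[u,v]]],float),c["K"],None).ravel()
    d=R.T@np.array([p[0],p[1],1]); return o,d
def onz(c,u,v,z):
    o,d=ray(c,u,v); return o+d*(z-o[2])/d[2]
def proj(c,P): return cv2.projectPoints(np.array(P,float).reshape(-1,1,3),c["rvec"],c["tvec"],c["K"],None)[0].reshape(-1,2)
def crop(im,x0,y0,x1,y1,s,name): cv2.imwrite(name,cv2.resize(im[y0:y1,x0:x1],None,fx=s,fy=s,interpolation=cv2.INTER_CUBIC))
E
python3 - <<'E'
from h import *
import pickle
c=ctrl.capture("top"); pickle.dump(c,open("top0.pkl","wb"))
d=ctrl.capture("scene"); pickle.dump(d,open("scene0.pkl","wb"))
crop(c["color"],270,185,420,295,5,"pics/b1.png")
crop(d["color"],240,210,370,300,6,"pics/b2.png")
E
```

```text
(no output)
```

View pics/b1.png

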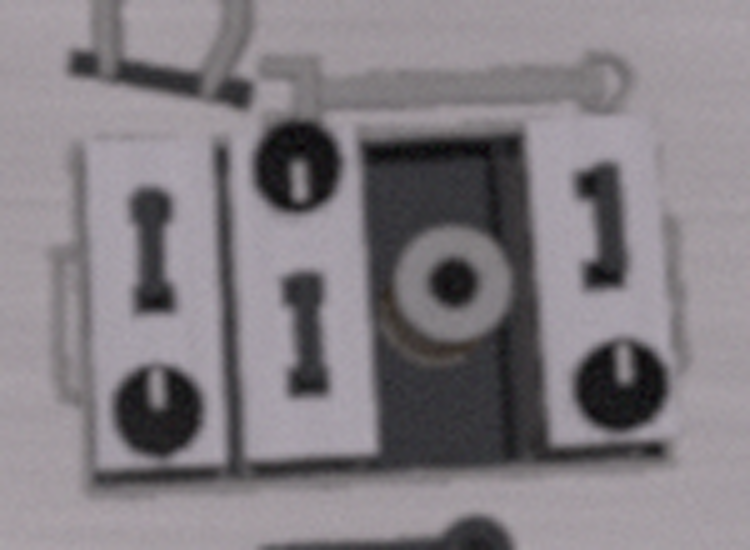

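View pics/b2.png

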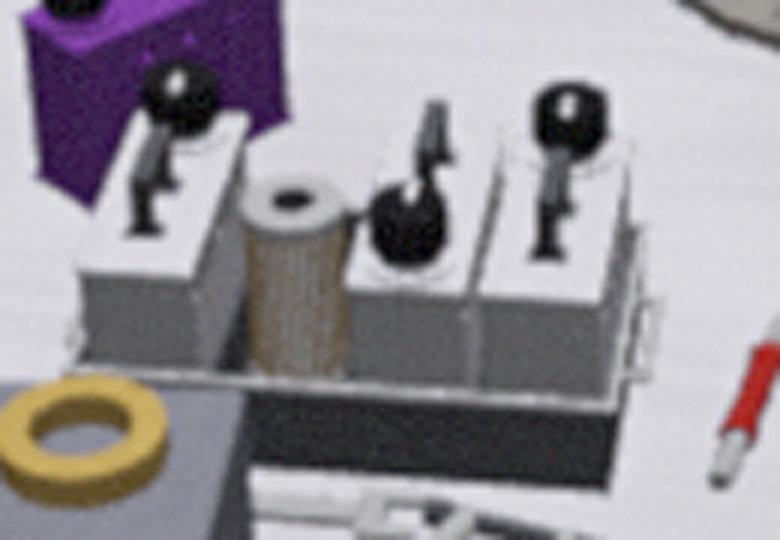

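The crop confirms three white cans plus the filter. I'll call the white cans L (left), M (middle) and R (right). The purple and yellow cans stand outside the carrier, so they're ignored.

```bash
python3 - <<'E'
from h import *
import pickle
c=pickle.load(open("top0.pkl","rb")); d=pickle.load(open("scene0.pkl","rb"))
cor={'L':[(85,143),(212,138),(225,465),(98,470)],'M':[(232,127),(355,127),(378,455),(245,462)],'R':[(525,122),(652,118),(672,440),(550,445)]}
cap={'L':(158,408),'M':(297,166),'R':(621,384)}
hd={'L':[(150,200),(155,300)],'M':[(303,285),(310,385)],'R':[(600,180),(603,275)]}
for k in cor:
    P=np.array([onz(c,x/5+270,y/5+185,.114)[:2] for x,y in cor[k]])
    print(k,'mid',P.mean(0).round(4),'len',np.linalg.norm(P[0]-P[3]).round(3),np.linalg.norm(P[1]-P[2]).round(3),'wid',np.linalg.norm(P[0]-P[1]).round(3),np.linalg.norm(P[3]-P[2]).round(3))
    a=(P[0]+P[1]-P[2]-P[3]);print('  ang',np.degrees(np.arctan2(a[1],a[0])).round(2))
    u,v=cap[k][0]/5+270,cap[k][1]/5+185
    im=cv2.resize(c["color"],None,fx=4,fy=4,interpolation=cv2.INTER_CUBIC)
    g=cv2.cvtColor(im,cv2.COLOR_BGR2GRAY); m=np.zeros_like(g); cv2.circle(m,(int(u*4),int(v*4)),44,255,-1)
    m=((g<75)&(m>0)).astype(np.uint8)
    pts=np.argwhere(m)[:,::-1].astype(np.float32); (x,y),r=cv2.minEnclosingCircle(cv2.convexHull(pts))
    q=onz(c,x/4,y/4,.145); e=onz(c,(x+r)/4,y/4,.145)
    print('  cap',(x/4,y/4,r/4),q.round(4),'rad',np.linalg.norm(e-q).round(4),'crop-centre',onz(c,u,v,.145).round(4))
    print('  handle',np.mean([onz(c,x/5+270,y/5+185,.15) for x,y in hd[k]],0).round(4))
hsv=cv2.cvtColor(c["color"],cv2.COLOR_BGR2HSV)
m=cv2.inRange(hsv,(50,100,40),(75,255,255)); cs,_=cv2.findContours(m,0,2); k=max(cs,key=cv2.contourArea)
rr=cv2.minAreaRect(k); print('tub',rr)
B=np.array([onz(c,*p,.07)[:2] for p in cv2.boxPoints(rr)]); print(B.round(3).tolist(),B.mean(0)); print([np.linalg.norm(B[i]-B[i-1]).round(3) for i in range(4)])
a=B[1]-B[0]; print(np.degrees(np.arctan2(a[1],a[0])))
crop(c["color"],100,160,220,330,4,"pics/tub.png")
E
```

```text
L mid [ 0.5087 -0.1094] len 0.15 0.15 wid 0.058 0.057
  ang 3.66
  cap (301.375, 267.2426452636719, 8.906866073608398) [ 0.4563 -0.1123  0.145 ] rad 0.0195 crop-centre [ 0.4577 -0.1128  0.145 ]
  handle [ 0.5271 -0.1088  0.15  ]
M mid [ 0.5153 -0.1764] len 0.154 0.151 wid 0.057 0.06
  ang 3.95
  cap (329.47119140625, 218.03517150878906, 9.235913276672363) [ 0.5675 -0.1723  0.145 ] rad 0.0206 crop-centre [ 0.5671 -0.1721  0.145 ]
  handle [ 0.4907 -0.1773  0.15  ]
R mid [ 0.5233 -0.3117] len 0.149 0.148 wid 0.059 0.055
  ang 3.74
  cap (394.12396240234375, 262.0381774902344, 9.145462989807129) [ 0.4719 -0.316   0.145 ] rad 0.0201 crop-centre [ 0.4724 -0.3161  0.145 ]
  handle [ 0.5413 -0.3071  0.15  ]
tub ((156.9477081298828, 246.5742950439453), (81.81542205810547, 84.08567810058594), 80.13418579101562)
[[0.582, 0.352], [0.621, 0.157], [0.43, 0.113], [0.392, 0.303]] [0.50637043 0.23145164]
[np.float64(0.196), np.float64(0.199), np.float64(0.197), np.float64(0.194)]
-78.62778752553135
```

View pics/tub.png

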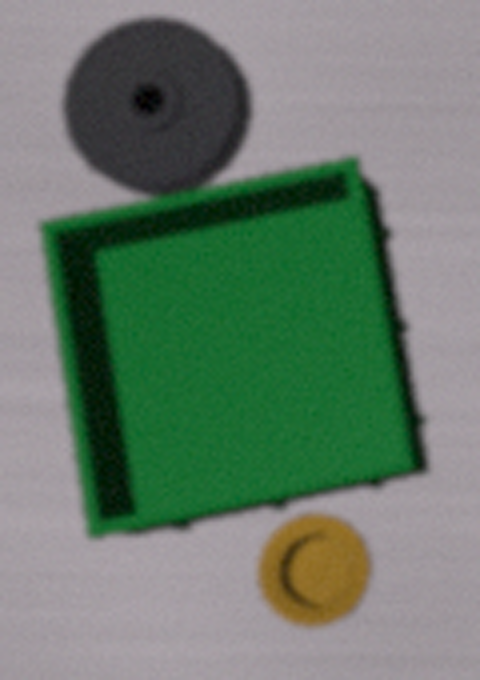

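```bash
python3 - <<'E'
from h import *
import pickle
c=pickle.load(open("top0.pkl","rb"))
B=np.array([onz(c,x/4+100,y/4+160,.07)[:2] for x,y in [(43,225),(357,160),(415,466),(92,533)]])
print(B.round(3).tolist(),B.mean(0).round(4),[np.linalg.norm(B[i]-B[i-1]).round(3) for i in range(4)])
for i,j in((0,3),(1,2)):
    a=B[i]-B[j];print(np.degrees(np.arctan2(a[1],a[0])))
for i,j in((0,1),(3,2)):
    a=B[i]-B[j];print(np.degrees(np.arctan2(a[1],a[0]))-90)
E
python3 -m creep '[[[0.9,-0.6,0],[0,0,0],-0.28],[[0.9,-0.6,0],[0,0,0],-0.28],[[0.9,-0.6,0],[0,0,0],-0.28],[[0.9,-0.6,0],[0,0,0],-0.28],[[0.9,-0.6,0],[0,0,0],-0.28],[[0.9,-0.6,0],[0,0,0],-0.28],[[0.9,-0.6,0],[0,0,0],-0.28],[[0.9,-0.6,0],[0,0,0],-0.28],[[0.9,-0.6,0],[0,0,0],-0.28],[[0.9,-0.6,0],[0,0,0],-0.28],[[0,0,0],[0,0,1],-0.28],[[0,0,0],[0,0,1],-0.28]]' 10
```

```text
[[0.576, 0.346], [0.619, 0.162], [0.437, 0.117], [0.394, 0.303]] [0.5064 0.232 ] [np.float64(0.187), np.float64(0.189), np.float64(0.188), np.float64(0.19)]
13.593433727843253
13.819104992519618
13.269684239386137
12.966670341128463
t: 1.45
ee_pos: [0.4667, -0.3178, 0.2304]
orientation: [[0.995, 0.103, 0.0], [0.103, -0.995, 0.0], [0.0, -0.0, -1.0]]
wrist_force: [-0.7, -1.0, 0.7]
grip_width: 0.643
```

```bash
python3 -m creep '[[[0,0,0],[0,0,0.4],-0.28],[[0.1,-0.03,0],[0,0,0],-0.28],[[0,0,0.5],[0,0,0],-0.28],[[0,0,0.5],[0,0,0],-0.28],[[0,0,0.3],[0,0,0],-0.28]]'
python3 - <<'E'
from h import *
c=ctrl.capture("wrist"); cv2.imwrite("pics/w1.png",c["color"])
d=ctrl.capture("scene"); crop(d["color"],220,190,350,290,6,"pics/s1.png")
print(ctrl.sense()["ee_pos"].round(4) if hasattr(ctrl.sense()["ee_pos"],'round') else ctrl.sense()["ee_pos"])
E
```

```text
t: 1.95
ee_pos: [0.4695, -0.3173, 0.1772]
orientation: [[0.998, 0.071, -0.001], [0.071, -0.998, 0.001], [-0.001, -0.001, -1.0]]
wrist_force: [-0.4, 0.4, 0.2]
grip_width: 0.64
[ 0.4691 -0.3172  0.177 ]
```

View pics/w1.png

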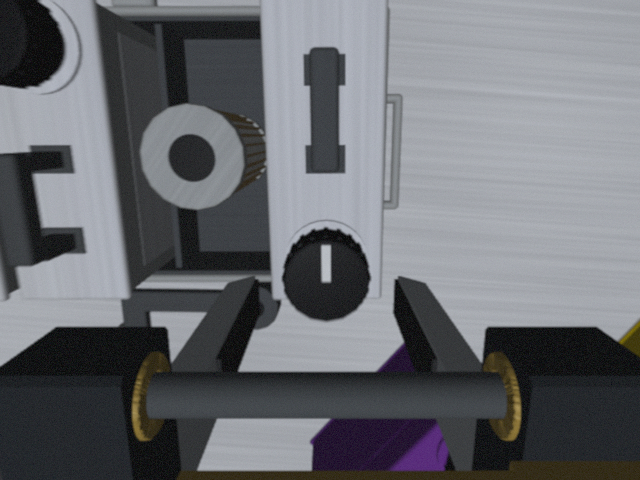

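View pics/s1.png

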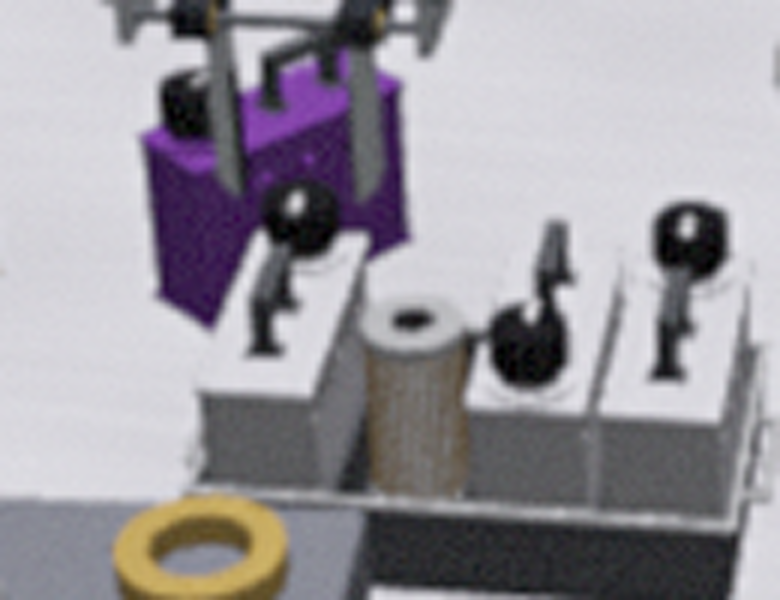

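The wrist view shows the cap centred between the jaws, with its top at (327,277) and the stripe at (326,263). I'll measure its position from this view.

```bash
python3 - <<'E'
from h import *
c=ctrl.capture("wrist")
print(onz(c,327,277,.150).round(4), onz(c,284,277,.15).round(4),onz(c,370,277,.15).round(4))
print(ctrl.sense()["ee_pos"])
E
```

```text
[ 0.477  -0.3155  0.15  ] [ 0.4756 -0.2963  0.15  ] [ 0.4784 -0.3346  0.15  ]
[ 0.46961079 -0.31752199  0.17819903]
```

```bash
python3 -m creep '[[[0.12,-0.03,0.3],[0,0,0],-0.28],[[0,0,0.3],[0,0,0],-0.28],[[0,0,0.25],[0,0,0],-0.28],[[0,0,0],[0,0,0],-0.28],[[0,0,0],[0,0,0],1],[[0,0,0],[0,0,0],1],[[0,0,0],[0,0,0],1],[[0,0,0],[0,0,0],1]]' 10
```

```text
t: 2.9
ee_pos: [0.4746, -0.3164, 0.1449]
orientation: [[0.998, 0.069, 0.001], [0.069, -0.998, -0.001], [0.001, 0.001, -1.0]]
wrist_force: [0.2, -0.9, 0.8]
grip_width: 0.421
```

```bash
python3 -m creep '[[[0,0,0],[0,0,-0.8],1],[[0,0,0],[0,0,-0.8],1],[[0,0,0],[0,0,-0.8],1],[[0,0,0],[0,0,-0.8],1]]'
python3 -c "
from h import *
s=ctrl.sense();print(s['wrist_torque'],s['wrist_force'],s['grip_width'])
cv2.imwrite('pics/w2.png',ctrl.capture('wrist')['color'])"
```

```text
t: 3.3
ee_pos: [0.4746, -0.3164, 0.1449]
orientation: [[0.939, 0.344, 0.001], [0.344, -0.939, -0.001], [0.0, 0.001, -1.0]]
wrist_force: [1.2, -2.3, 1.7]
grip_width: 0.424
[-0.29235089 -0.04664803 -0.10630309] [ 1.15068477 -2.27195678  1.71494774] 0.4238531763194635
```

View pics/w2.png

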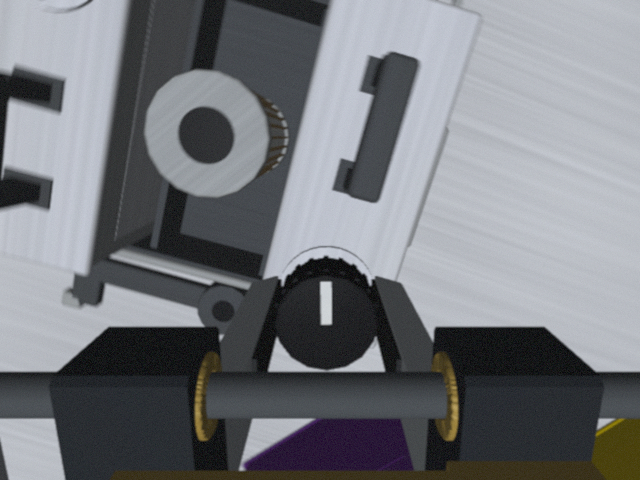

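The stripe stayed aligned with the jaws at (326,303) while the can turned about 16° relative to them, at about 0.1 N m. So cap R is loose. I'll finish the eighth turn, release and lift.

```bash
python3 -m creep '[[[0,0,0],[0,0,-0.8],1],[[0,0,0],[0,0,-0.8],1],[[0,0,0],[0,0,-0.8],1],[[0,0,0],[0,0,-0.8],1],[[0,0,0],[0,0,-0.8],1],[[0,0,0],[0,0,-0.8],1],[[0,0,0],[0,0,-0.8],1],[[0,0,0],[0,0,0],1],[[0,0,0],[0,0,0],-0.28],[[0,0,0],[0,0,0],-0.28],[[0,0,0],[0,0,0],-0.28]]'
python3 -m creep '[[[0,0,-0.6],[0,0,0],-0.28],[[0,0,-0.6],[0,0,0],-0.28],[[0,0,-0.6],[0,0,0],-0.28]]'
python3 -c "
from h import *
cv2.imwrite('pics/w3.png',ctrl.capture('wrist')['color'])"
```

```text
t: 4.45
ee_pos: [0.4743, -0.3159, 0.1443]
orientation: [[0.67, 0.742, -0.0], [0.742, -0.67, 0.0], [-0.0, -0.0, -1.0]]
wrist_force: [0.0, 0.4, 0.4]
grip_width: 0.628
t: 4.75
ee_pos: [0.4743, -0.3158, 0.2172]
orientation: [[0.67, 0.742, -0.001], [0.742, -0.67, 0.001], [0.0, -0.001, -1.0]]
wrist_force: [0.6, -0.4, 1.3]
grip_width: 0.642
```

View pics/w3.png

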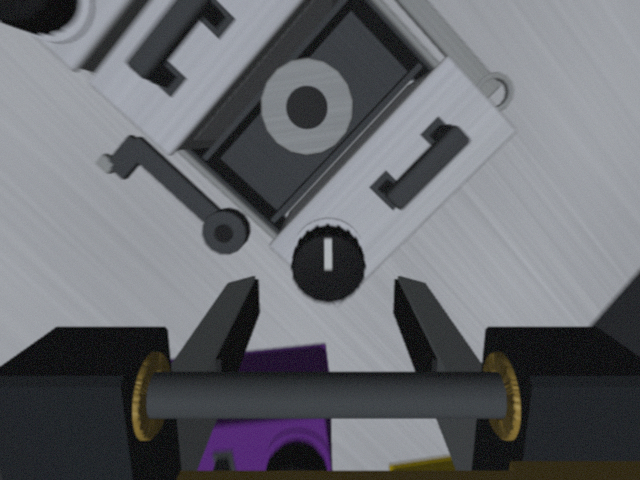

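```bash
python3 -m creep '[[[0.85,-0.13,0],[0,0,0],-0.28],[[0.85,-0.13,0],[0,0,0],-0.28],[[0.85,-0.13,0],[0,0,0],-0.28],[[0.85,-0.13,0],[0,0,0],-0.28],[[0.85,-0.13,0],[0,0,0],-0.28],[[0,0,0],[0,0,1],-0.28],[[0,0,0],[0,0,1],-0.28],[[0,0,0],[0,0,1],-0.28],[[0,0,0],[0,0,1],-0.28],[[0,0,0],[0,0,1],-0.28],[[0,0,0],[0,0,1],-0.28],[[0,0,0],[0,0,1],-0.28]]'
python3 -m creep '[[[0,0,0.3],[0,0,0.9],-0.28],[[0,0,0.3],[0,0,0.9],-0.28],[[0,0,0.3],[0,0,0],-0.28],[[0,0,0],[0,0,0],-0.28]]'
python3 -c "
from h import *
c=ctrl.capture('wrist')
cv2.imwrite('pics/w4.png',c['color']);import pickle;pickle.dump(c,open('w4.pkl','wb'))"
```

```text
t: 6.0
ee_pos: [0.5688, -0.1723, 0.2162]
orientation: [[0.975, 0.22, -0.0], [0.22, -0.975, 0.0], [-0.0, -0.0, -1.0]]
wrist_force: [0.0, 0.5, 0.1]
grip_width: 0.643
t: 6.4
ee_pos: [0.5681, -0.1721, 0.1788]
orientation: [[0.997, 0.072, -0.002], [0.072, -0.997, 0.001], [-0.002, -0.001, -1.0]]
wrist_force: [-0.2, -0.5, 0.4]
grip_width: 0.635
```

View pics/w4.png

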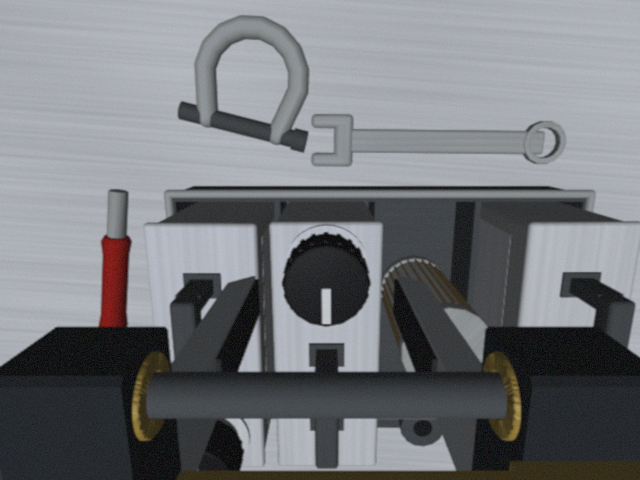

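Cap M sits centred between the jaws, its top at (326,283) and its stripe at (326,306), pointing towards the robot.

```bash
python3 - <<'E'
from h import *
import pickle
c=pickle.load(open('w4.pkl','rb'))
print(onz(c,326,283,.150).round(4), onz(c,284,283,.15).round(4),onz(c,370,283,.15).round(4))
E
python3 -m creep '[[[0.09,0,0.3],[0,0,0],-0.28],[[0,0,0.3],[0,0,0],-0.28],[[0,0,0.25],[0,0,0],-0.28],[[0,0,0],[0,0,0],-0.28],[[0,0,0],[0,0,0],1],[[0,0,0],[0,0,0],1],[[0,0,0],[0,0,0],1],[[0,0,0],[0,0,0],1]]' 10
```

```text
[ 0.5725 -0.1701  0.15  ] [ 0.5711 -0.1511  0.15  ] [ 0.5739 -0.19    0.15  ]
t: 7.25
ee_pos: [0.5727, -0.1721, 0.1469]
orientation: [[0.998, 0.069, 0.001], [0.069, -0.998, 0.0], [0.001, -0.0, -1.0]]
wrist_force: [-0.6, 1.0, 1.5]
grip_width: 0.424
```

```bash
python3 -m creep '[[[0,0,0],[0,0,-0.8],1],[[0,0,0],[0,0,-0.8],1],[[0,0,0],[0,0,-0.8],1],[[0,0,0],[0,0,-0.8],1]]'
python3 -c "
from h import *
s=ctrl.sense();print(s['wrist_torque'],s['wrist_force'],s['grip_width'])
cv2.imwrite('pics/w5.png',ctrl.capture('wrist')['color'])"
```

```text
t: 7.65
ee_pos: [0.5727, -0.1719, 0.147]
orientation: [[0.939, 0.344, 0.001], [0.344, -0.939, 0.0], [0.001, -0.0, -1.0]]
wrist_force: [-1.3, 2.0, 4.5]
grip_width: 0.422
[ 0.66322619  0.30039041 -0.07423784] [-1.28724217  2.01504499  4.48872405] 0.42207201964075997
```

View pics/w5.png

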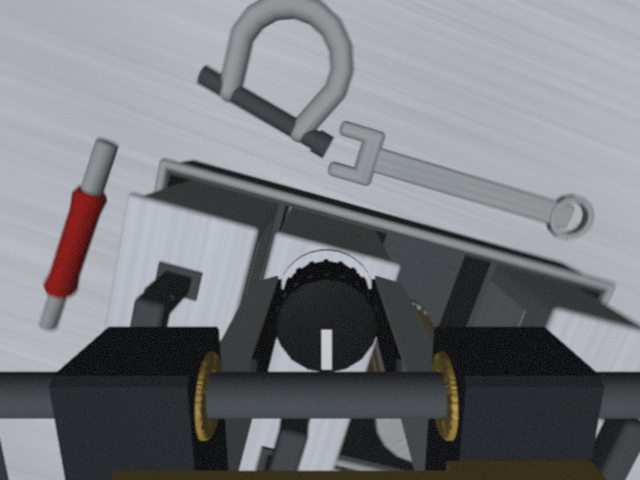

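The stripe at (326,349) is still in line with the jaws, while the can stayed parallel to the carrier and torque is low. Cap M is loose too, so I'll complete the eighth turn.

```bash
python3 -m creep '[[[0,0,0],[0,0,-0.8],1],[[0,0,0],[0,0,-0.8],1],[[0,0,0],[0,0,-0.8],1],[[0,0,0],[0,0,-0.8],1],[[0,0,0],[0,0,-0.8],1],[[0,0,0],[0,0,-0.8],1],[[0,0,0],[0,0,-0.8],1],[[0,0,0],[0,0,0],1],[[0,0,0],[0,0,0],-0.28],[[0,0,0],[0,0,0],-0.28],[[0,0,0],[0,0,0],-0.28]]'
python3 -m creep '[[[0,0,-0.6],[0,0,0],-0.28],[[0,0,-0.6],[0,0,0],-0.28],[[0,0,-0.6],[0,0,0],-0.28]]'
python3 -c "
from h import *
cv2.imwrite('pics/w6.png',ctrl.capture('wrist')['color'])"
```

```text
t: 8.8
ee_pos: [0.5725, -0.1723, 0.1465]
orientation: [[0.67, 0.742, 0.0], [0.742, -0.67, -0.0], [-0.0, 0.0, -1.0]]
wrist_force: [0.3, 0.4, 0.1]
grip_width: 0.625
t: 9.1
ee_pos: [0.5724, -0.1722, 0.2192]
orientation: [[0.67, 0.742, -0.0], [0.742, -0.67, 0.0], [-0.0, -0.0, -1.0]]
wrist_force: [0.3, 0.2, -0.1]
grip_width: 0.637
```

View pics/w6.png

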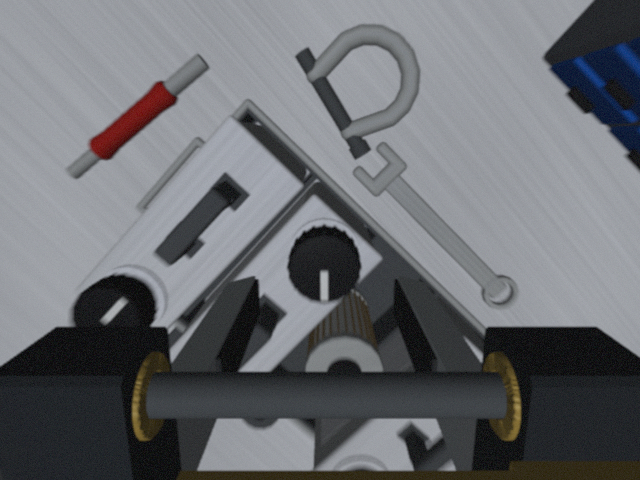

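```bash
python3 -m creep '[[[-0.2,-0.78,0],[0,0,0],-0.28],[[-0.2,-0.78,0],[0,0,0],-0.28],[[-0.2,-0.78,0],[0,0,0],-0.28],[[-0.2,-0.78,0],[0,0,0],-0.28],[[0,0,0],[0,0,1],-0.28],[[0,0,0],[0,0,1],-0.28],[[0,0,0],[0,0,1],-0.28],[[0,0,0],[0,0,1],-0.28],[[0,0,0],[0,0,1],-0.28],[[0,0,0],[0,0,1],-0.28],[[0,0,0],[0,0,1],-0.28]]'
python3 -m creep '[[[0,0,0.3],[0,0,0.9],-0.28],[[0,0,0.4],[0,0,0.9],-0.28],[[0,0,0.3],[0,0,0],-0.28],[[0,0,0],[0,0,0],-0.28]]'
python3 -c "
from h import *
c=ctrl.capture('wrist')
cv2.imwrite('pics/w7.png',c['color']);import pickle;pickle.dump(c,open('w7.pkl','wb'))"
```

```text
t: 10.25
ee_pos: [0.4584, -0.1125, 0.2185]
orientation: [[0.975, 0.221, 0.0], [0.221, -0.975, -0.0], [0.0, 0.0, -1.0]]
wrist_force: [-0.3, 0.9, 0.2]
grip_width: 0.638
t: 10.65
ee_pos: [0.4576, -0.1122, 0.1771]
orientation: [[0.997, 0.072, -0.002], [0.072, -0.997, 0.001], [-0.002, -0.001, -1.0]]
wrist_force: [0.1, -0.3, 1.0]
grip_width: 0.641
```

View pics/w7.png

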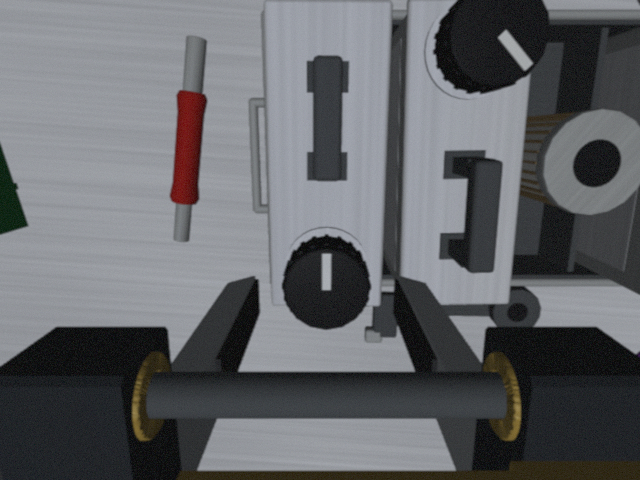

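Cap L is centred at (327,286) with its stripe at (326,272). M's stripe now stands clearly oblique at (515,49).

```bash
python3 -m creep '[[[0.08,0,0.3],[0,0,0],-0.28],[[0,0,0.3],[0,0,0],-0.28],[[0,0,0.2],[0,0,0],-0.28],[[0,0,0],[0,0,0],-0.28],[[0,0,0],[0,0,0],1],[[0,0,0],[0,0,0],1],[[0,0,0],[0,0,0],1],[[0,0,0],[0,0,0],1]]' 10
python3 -m creep '[[[0,0,0],[0,0,-0.8],1],[[0,0,0],[0,0,-0.8],1],[[0,0,0],[0,0,-0.8],1],[[0,0,0],[0,0,-0.8],1]]'
python3 -c "
from h import *
s=ctrl.sense();print(s['wrist_torque'],s['wrist_force'],s['grip_width'])
cv2.imwrite('pics/w8.png',ctrl.capture('wrist')['color'])"
```

```text
t: 11.5
ee_pos: [0.4618, -0.1121, 0.1469]
orientation: [[0.998, 0.069, 0.001], [0.069, -0.998, 0.0], [0.001, 0.0, -1.0]]
wrist_force: [-0.8, 1.7, 1.0]
grip_width: 0.421
t: 11.9
ee_pos: [0.4616, -0.1124, 0.1467]
orientation: [[0.939, 0.344, 0.0], [0.344, -0.939, -0.0], [0.0, 0.0, -1.0]]
wrist_force: [-1.0, -0.2, 0.7]
grip_width: 0.427
[-0.2019844   0.06569357 -0.30857897] [-0.97619348 -0.21059785  0.68609487] 0.4271702811609458
```

View pics/w8.png

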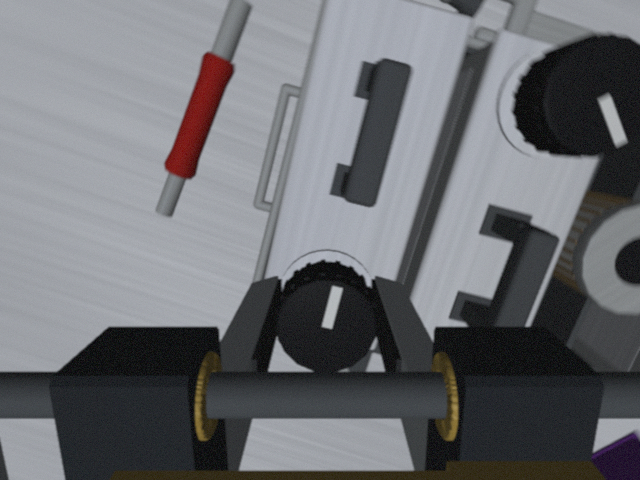

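On cap L the stripe at (332,308) stays aligned with its can while the jaws slip round it, at 0.31 N m, so it holds tight. I'll finish the test angle to confirm.

```bash
python3 -m creep '[[[0,0,0],[0,0,-0.8],1],[[0,0,0],[0,0,-0.8],1],[[0,0,0],[0,0,-0.8],1],[[0,0,0],[0,0,-0.8],1],[[0,0,0],[0,0,-0.8],1],[[0,0,0],[0,0,-0.8],1],[[0,0,0],[0,0,-0.8],1],[[0,0,0],[0,0,0],-0.4],[[0,0,0],[0,0,0],-0.4],[[0,0,0],[0,0,0],-0.4]]'
python3 -m creep '[[[0,0,-0.6],[0,0,0],-0.4],[[0,0,-0.6],[0,0,0],-0.4],[[0,0,-0.6],[0,0,0],-0.4]]'
python3 -c "
from h import *
c=ctrl.capture('wrist');cv2.imwrite('pics/w9.png',c['color'])"
```

```text
t: 12.95
ee_pos: [0.4616, -0.1122, 0.1466]
orientation: [[0.671, 0.741, 0.0], [0.741, -0.671, -0.0], [0.0, 0.0, -1.0]]
wrist_force: [-0.2, -0.6, -0.2]
grip_width: 0.64
t: 13.25
ee_pos: [0.4614, -0.112, 0.2193]
orientation: [[0.67, 0.742, -0.0], [0.742, -0.67, 0.0], [0.0, -0.0, -1.0]]
wrist_force: [0.5, -0.0, 0.2]
grip_width: 0.701
```

View pics/w9.png

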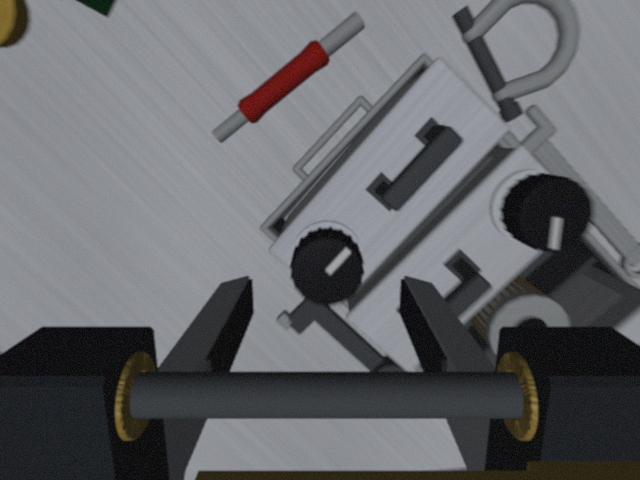

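L's stripe is still aligned with its can, so L is tight and stays. R and M go to the tub. M first: over its handle.

```bash
python3 -m creep '[[[-0.14,0.65,0],[0,0,0],0],[[-0.14,0.65,0],[0,0,0],0],[[-0.14,0.65,0],[0,0,0],0],[[0,0,0],[0,0,1],0],[[0,0,0],[0,0,1],0],[[0,0,0],[0,0,1],0],[[0,0,0],[0,0,1],0],[[0,0,0],[0,0,1],0],[[0,0,0],[0,0,1],0],[[0,0,0],[0,0,1],0],[[0,0,0],[0,0,0.9],0],[[0,0,0],[0,0,0.9],0]]'
python3 -m creep '[[[0,0,0.3],[0,0,0],0],[[0,0,0.3],[0,0,0],0],[[0,0,0],[0,0,0],0]]'
python3 -c "
from h import *
import pickle
c=ctrl.capture('wrist');cv2.imwrite('pics/w10.png',c['color']);pickle.dump(c,open('w10.pkl','wb'))"
```

```text
t: 14.5
ee_pos: [0.5083, -0.1768, 0.2183]
orientation: [[0.998, 0.065, -0.0], [0.065, -0.998, 0.0], [-0.0, -0.0, -1.0]]
wrist_force: [-0.5, 0.2, -0.2]
grip_width: 0.499
t: 14.8
ee_pos: [0.5071, -0.1765, 0.1922]
orientation: [[0.997, 0.071, -0.003], [0.071, -0.997, 0.001], [-0.003, -0.001, -1.0]]
wrist_force: [0.1, -0.6, -0.0]
grip_width: 0.501
```

View pics/w10.png

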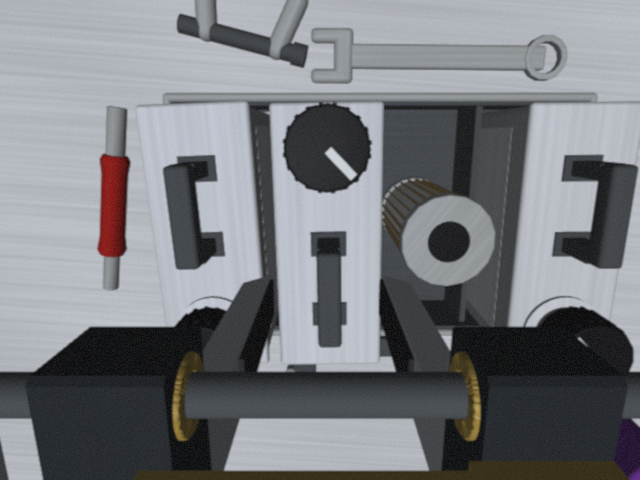

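The handle bar of M lies at (329,251)–(329,346), between the jaws. I'll check its position by ray.

```bash
python3 - <<'E'
from h import *
import pickle
c=pickle.load(open('w10.pkl','rb'))
for p in [(329,251),(329,346),(329,298),(317,298),(342,298)]: print(onz(c,*p,.150).round(4))
E
```

```text
[ 0.5229 -0.1752  0.15  ]
[ 0.4732 -0.1788  0.15  ]
[ 0.4991 -0.1769  0.15  ]
[ 0.4986 -0.1711  0.15  ]
[ 0.4995 -0.1833  0.15  ]
```

```bash
python3 -m creep '[[[0.06,0,0.4],[0,0,0],0],[[0,0,0.4],[0,0,0],0],[[0,0,0.25],[0,0,0],0],[[0,0,0],[0,0,0],0],[[0,0,0],[0,0,0],1],[[0,0,0],[0,0,0],1],[[0,0,0],[0,0,0],1],[[0,0,0],[0,0,0],1]]' 60
```

```text
t: 15.65
ee_pos: [0.5109, -0.1768, 0.1529]
orientation: [[0.998, 0.069, 0.001], [0.069, -0.998, -0.0], [0.001, 0.0, -1.0]]
wrist_force: [0.6, -0.3, 0.1]
grip_width: 0.195
```

```bash
python3 -m creep '[[[0,0,-0.1],[0,0,0],1],[[0,0,-0.2],[0,0,0],1],[[0,0,-0.3],[0,0,0],1],[[0,0,-0.3],[0,0,0],1]]'
python3 -c "
from h import *
c=ctrl.capture('wrist');cv2.imwrite('pics/w11.png',c['color'])
d=ctrl.capture('scene'); crop(d['color'],220,170,360,290,5,'pics/s11.png')"
```

```text
t: 16.05
ee_pos: [0.5107, -0.1767, 0.1897]
orientation: [[0.998, 0.069, 0.0], [0.069, -0.998, 0.0], [0.0, -0.0, -1.0]]
wrist_force: [-1.1, -0.4, -3.7]
grip_width: 0.119
```

View pics/w11.png

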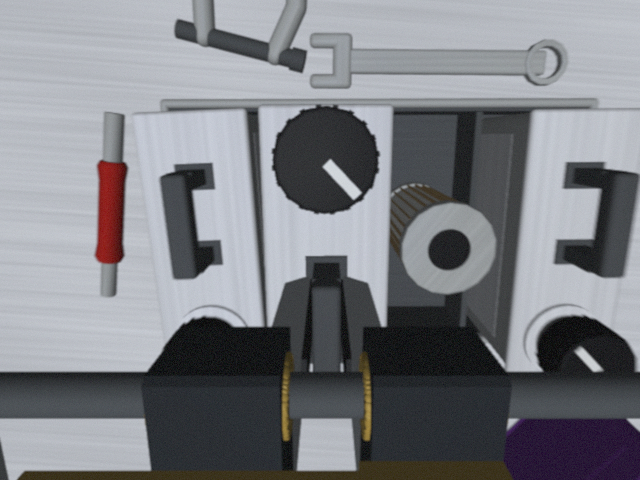

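View pics/s11.png

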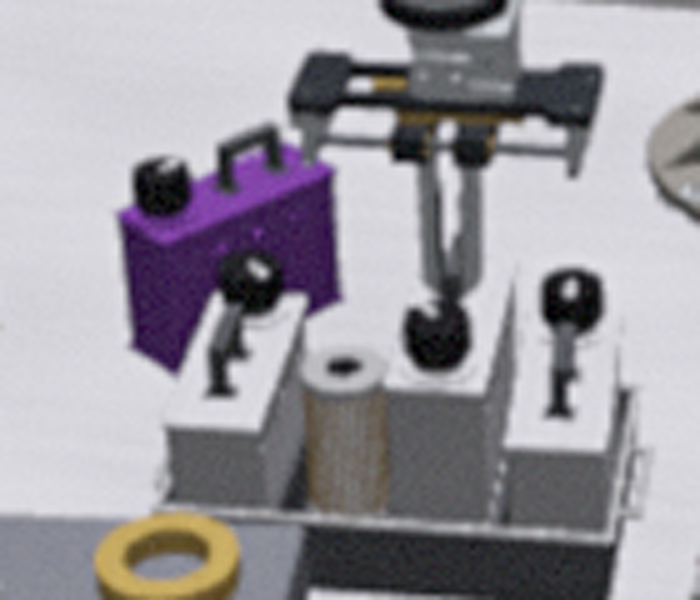

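M is lifted, with the grip at 11 mm on the bar and weight about 0.4 kg, and it hangs upright. I'll raise it clear.

```bash
python3 -m creep '[[[0,0,-0.5],[0,0,0],1],[[0,0,-0.7],[0,0,0],1],[[0,0,-0.7],[0,0,0],1],[[0,0,-0.7],[0,0,0],1],[[0,0,-0.6],[0,0,0],1],[[0,0,-0.3],[0,0,0],1],[[0,0,0],[0,0,0],1]]'
python3 -m creep '[[[0,-0.4,0],[0,0,0],1],[[0,-0.8,0],[0,0,0],1],[[0,-1,0],[0,0,0],1],[[0.02,-1,0],[0,0,0],1],[[0.02,-1,0],[0,0,0],1],[[0.02,-1,0],[0,0,0],1],[[0.02,-1,0],[0,0,0],1],[[0.02,-1,0],[0,0,0],1],[[0.02,-1,0],[0,0,0],1],[[0.02,-1,0],[0,0,0],1],[[0.02,-1,0],[0,0,0],1],[[0.02,-0.6,0],[0,0,0],1]]'
python3 -m creep '[[[0.02,-0.3,0],[0,0,0],1],[[0,0,0],[0,0,-0.5],1],[[0,0,0],[0,0,-0.7],1],[[0,0,0],[0,0,-0.7],1],[[0,0,0],[0,0,0],1]]'
python3 -c "
from h import *
import pickle
c=ctrl.capture('wrist');cv2.imwrite('pics/w12.png',c['color']);pickle.dump(c,open('w12.pkl','wb'))
d=ctrl.capture('scene'); crop(d['color'],370,150,510,310,4,'pics/s12.png')
d=ctrl.capture('top'); cv2.imwrite('pics/t12.png',d['color'])
s=ctrl.sense();print(s['wrist_force'],s['wrist_torque'],s['ee_pos'])"
```

```text
t: 16.85
ee_pos: [0.5112, -0.1768, 0.3296]
orientation: [[0.998, 0.069, 0.002], [0.069, -0.998, -0.001], [0.002, 0.001, -1.0]]
wrist_force: [-0.2, 0.9, -5.5]
grip_width: 0.126
t: 18.05
ee_pos: [0.4861, 0.2582, 0.327]
orientation: [[0.997, 0.072, -0.002], [0.072, -0.997, 0.0], [-0.002, -0.001, -1.0]]
wrist_force: [1.0, 0.3, -3.9]
grip_width: 0.119
t: 18.55
ee_pos: [0.4876, 0.2661, 0.3275]
orientation: [[0.972, 0.234, -0.001], [0.234, -0.972, -0.001], [-0.001, 0.0, -1.0]]
wrist_force: [-0.6, -0.2, -2.4]
grip_width: 0.124
[-0.66278877 -0.20928313 -4.09860368] [-0.02778464  0.06785128 -0.03431267] [0.48776665 0.26635774 0.32801337]
```

View pics/w12.png

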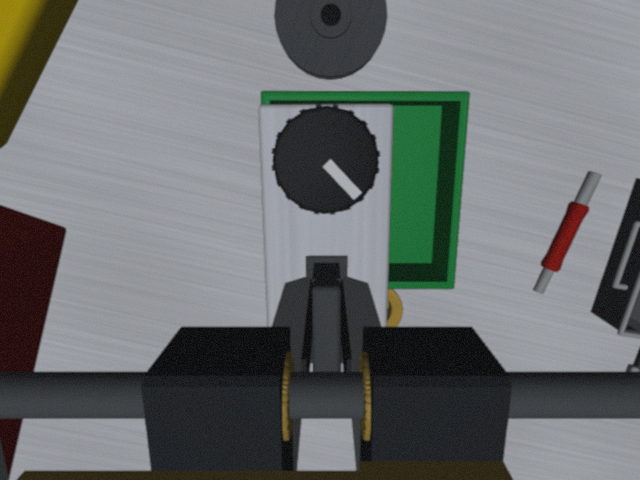

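View pics/s12.png

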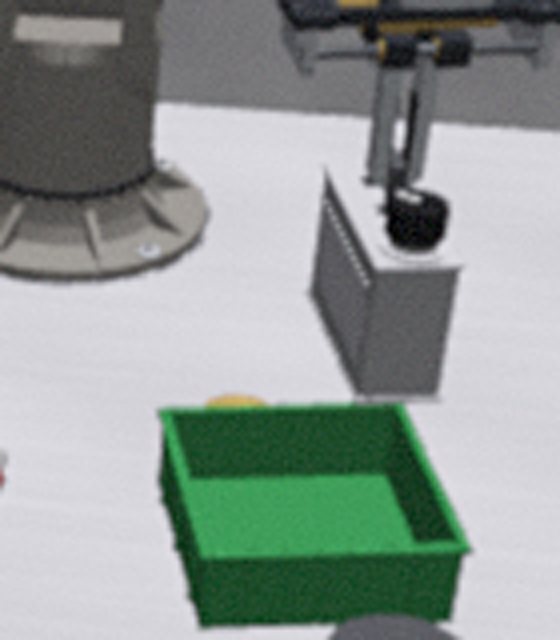

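View pics/t12.png

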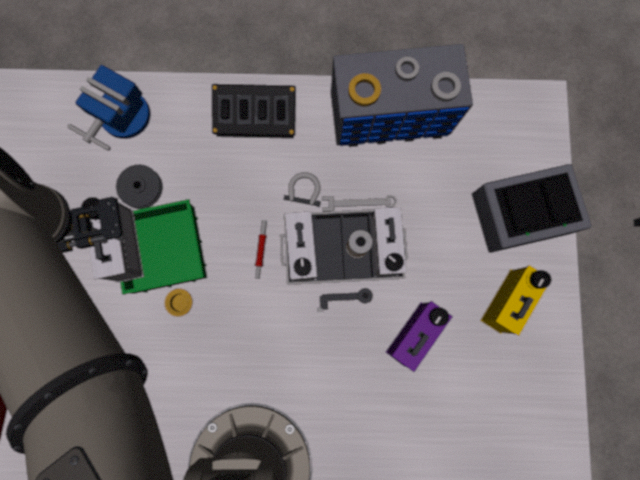

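The can hangs upright over the tub's left half. I'll check it against the tub rim from the wrist view: rim corners (262,93), (469,93), (455,288), can top corners (260,105), (392,105).

```bash
python3 - <<'E'
from h import *
import pickle
c=pickle.load(open('w12.pkl','rb'))
r=np.array([onz(c,*p,.07)[:2] for p in [(262,93),(469,93),(455,288)]])
k=np.array([onz(c,*p,.29)[:2] for p in [(260,105),(392,105)]])
th=np.radians(13.4);X=np.array([np.cos(th),np.sin(th)]);Y=np.array([-X[1],X[0]])
ctr=(r[0]+r[2])/2;print('tub',r.round(3).tolist(),ctr,np.linalg.norm(r[0]-r[1]),np.linalg.norm(r[1]-r[2]))
for p in k: print('can corner in tub',(p-ctr)@X,(p-ctr)@Y)
print('width',np.linalg.norm(k[0]-k[1]))
print('tcp in tub',(np.array([.4878,.2664])-ctr)@X,(np.array([.4878,.2664])-ctr)@Y)
E
```

```text
tub [[0.578, 0.35], [0.622, 0.165], [0.438, 0.12]] [0.50788382 0.23501144] 0.18960648108670308 0.18930840283975156
can corner in tub 0.06978892057934379 0.06500806706814756
can corner in tub 0.0698840365360865 0.008404201545852545
width 0.056603945437674975
tcp in tub -0.01226281958099971 0.035188418490087504
```

```bash
python3 -m creep '[[[0.12,-0.07,0.2],[0,0,0],1],[[0,0,0.6],[0,0,0],1],[[0,0,0.6],[0,0,0],1],[[0,0,0.6],[0,0,0],1],[[0,0,0.6],[0,0,0],1],[[0,0,0.6],[0,0,0],1],[[0,0,0.5],[0,0,0],1],[[0,0,0.2],[0,0,0],1],[[0,0,0.1],[0,0,0],1],[[0,0,0],[0,0,0],1]]'
python3 -m creep '[[[0,0,0.05],[0,0,0],1],[[0,0,0.05],[0,0,0],1],[[0,0,0.05],[0,0,0],1],[[0,0,0],[0,0,0],1]]'
```

```text
t: 19.7
ee_pos: [0.492, 0.2708, 0.1686]
orientation: [[0.973, 0.233, -0.0], [0.233, -0.973, 0.0], [-0.0, -0.0, -1.0]]
wrist_force: [-0.6, 0.1, -3.7]
grip_width: 0.119
t: 20.1
ee_pos: [0.4919, 0.2706, 0.1625]
orientation: [[0.973, 0.233, 0.0], [0.233, -0.973, -0.0], [0.0, 0.0, -1.0]]
wrist_force: [1.1, -0.1, -3.5]
grip_width: 0.12
```

```bash
python3 -m creep '[[[0,0,0.05],[0,0,0],1],[[0,0,0.05],[0,0,0],1],[[0,0,0.05],[0,0,0],1],[[0,0,0],[0,0,0],1]]'
python3 -m creep '[[[0,0,0.03],[0,0,0],1],[[0,0,0.03],[0,0,0],1],[[0,0,0],[0,0,0],1]]'
```

```text
t: 20.5
ee_pos: [0.4918, 0.2705, 0.1562]
orientation: [[0.972, 0.233, -0.0], [0.233, -0.972, -0.0], [-0.0, 0.0, -1.0]]
wrist_force: [0.4, -0.7, -3.9]
grip_width: 0.125
t: 20.8
ee_pos: [0.4919, 0.2707, 0.1554]
orientation: [[0.973, 0.233, 0.001], [0.233, -0.973, -0.001], [0.001, 0.001, -1.0]]
wrist_force: [-7.4, -5.6, 19.0]
grip_width: 0.12
```

Touched down. I'll relax slightly, then open and retreat.

```bash
python3 -m creep '[[[0,0,-0.03],[0,0,0],1],[[0,0,0],[0,0,0],1]]'
python3 -m creep '[[[0,0,0],[0,0,0],0.5],[[0,0,0],[0,0,0],0],[[0,0,0],[0,0,0],0],[[0,0,0],[0,0,0],0]]'
python3 -m creep '[[[0,0,-0.3],[0,0,0],0],[[0,0,-0.5],[0,0,0],0],[[0,0,-0.6],[0,0,0],0],[[0,0,-0.6],[0,0,0],0]]'
python3 -c "
from h import *
import pickle
c=ctrl.capture('wrist');cv2.imwrite('pics/w13.png',c['color'])
d=ctrl.capture('scene'); crop(d['color'],370,170,510,310,4,'pics/s13.png')
"
```

```text
t: 21.0
ee_pos: [0.492, 0.2707, 0.1555]
orientation: [[0.972, 0.233, 0.0], [0.233, -0.972, 0.0], [0.0, -0.0, -1.0]]
wrist_force: [-1.4, -0.8, -3.7]
grip_width: 0.125
t: 21.4
ee_pos: [0.492, 0.2707, 0.1554]
orientation: [[0.972, 0.233, 0.0], [0.233, -0.972, 0.0], [0.0, -0.0, -1.0]]
wrist_force: [-0.4, 0.2, -0.4]
grip_width: 0.428
t: 21.8
ee_pos: [0.4918, 0.2708, 0.237]
orientation: [[0.972, 0.233, 0.0], [0.233, -0.972, 0.0], [0.0, -0.0, -1.0]]
wrist_force: [0.3, -0.4, -0.5]
grip_width: 0.498
```

View pics/w13.png

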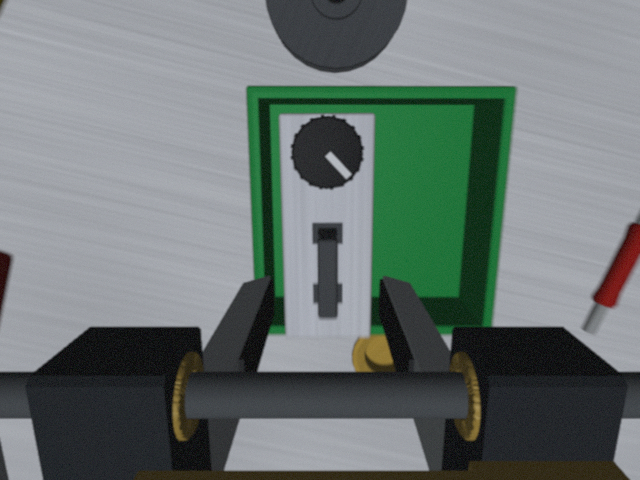

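View pics/s13.png

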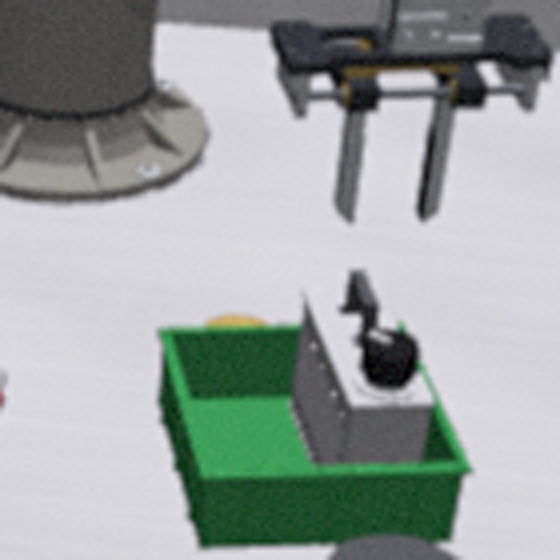

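M stands flat in the tub: cap at (327,152) in the wrist view, clear of the walls. Now over to R's handle.

```bash
python3 -m creep '[[[-0.15,0.96,0],[0,0,0],0],[[-0.15,0.96,0],[0,0,0],0],[[-0.15,0.96,0],[0,0,0],0],[[-0.15,0.96,0],[0,0,0],0],[[-0.15,0.96,0],[0,0,0],0],[[-0.15,0.96,0],[0,0,0],0],[[-0.15,0.96,0],[0,0,0],0],[[-0.15,0.96,0],[0,0,0],0],[[-0.15,0.96,0],[0,0,0],0],[[-0.15,0.96,0],[0,0,0],0],[[-0.15,0.96,0],[0,0,0],0],[[-0.15,0.96,0],[0,0,0],0]]'
python3 -m creep '[[[-0.16,0.96,0],[0,0,0],0],[[-0.16,0.96,0],[0,0,0],0],[[-0.16,0.96,0],[0,0,0],0],[[0,0,0],[0,0,0.9],0],[[0,0,0],[0,0,0.9],0],[[0,0,0.5],[0,0,0],0],[[0,0,0.5],[0,0,0],0],[[0,0,0],[0,0,0],0]]'
python3 -c "
from h import *
import pickle
c=ctrl.capture('wrist');cv2.imwrite('pics/w14.png',c['color']);pickle.dump(c,open('w14.pkl','wb'))"
```

```text
t: 23.1
ee_pos: [0.529, -0.1958, 0.2356]
orientation: [[0.972, 0.233, 0.0], [0.233, -0.972, 0.0], [0.0, 0.0, -1.0]]
wrist_force: [1.5, 0.7, -0.0]
grip_width: 0.497
t: 23.9
ee_pos: [0.5361, -0.3102, 0.1931]
orientation: [[0.997, 0.078, -0.003], [0.078, -0.997, 0.002], [-0.003, -0.002, -1.0]]
wrist_force: [-0.4, 0.2, -0.6]
grip_width: 0.496
```

View pics/w14.png

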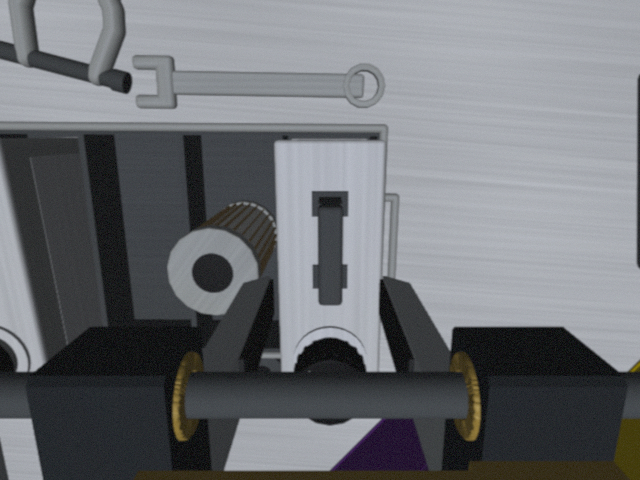

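R's handle bar runs from (330,207) to (330,304), with its cap behind at (330,370).

```bash
python3 - <<'E'
from h import *
import pickle
c=pickle.load(open('w14.pkl','rb'))
for p in [(330,207),(330,304),(318,255),(343,255)]: print(onz(c,*p,.150).round(4))
print(ctrl.sense()['ee_pos'])
E
```

```text
[ 0.573  -0.3074  0.15  ]
[ 0.5246 -0.3113  0.15  ]
[ 0.5493 -0.3036  0.15  ]
[ 0.5502 -0.3155  0.15  ]
[ 0.53685463 -0.31041434  0.19463664]
```

```bash
python3 -m creep '[[[0.03,0,0.4],[0,0,0],0],[[0,0,0.4],[0,0,0],0],[[0,0,0.25],[0,0,0],0],[[0,0,0],[0,0,0],0],[[0,0,0],[0,0,0],1],[[0,0,0],[0,0,0],1],[[0,0,0],[0,0,0],1],[[0,0,0],[0,0,0],1],[[0,0,0],[0,0,0],1],[[0,0,0],[0,0,0],1]]' 60
```

```text
t: 24.95
ee_pos: [0.5387, -0.311, 0.1536]
orientation: [[0.997, 0.078, 0.0], [0.078, -0.997, -0.0], [0.0, 0.0, -1.0]]
wrist_force: [1.0, -1.1, 2.9]
grip_width: 0.12
```

```bash
python3 -m creep '[[[0,0,-0.1],[0,0,0],1],[[0,0,-0.2],[0,0,0],1],[[0,0,-0.3],[0,0,0],1],[[0,0,-0.3],[0,0,0],1],[[0,0,0],[0,0,0],1]]'
python3 -c "
from h import *
d=ctrl.capture('scene'); crop(d['color'],220,170,360,290,5,'pics/s15.png')"
```

```text
t: 25.45
ee_pos: [0.5396, -0.311, 0.1917]
orientation: [[0.997, 0.078, 0.003], [0.078, -0.997, -0.001], [0.003, 0.002, -1.0]]
wrist_force: [0.0, -0.4, -3.2]
grip_width: 0.12
```

View pics/s15.png

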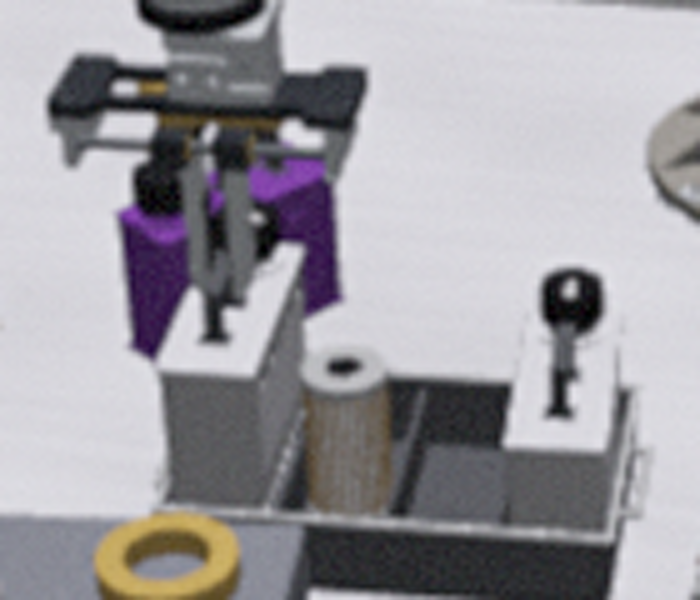

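R is lifted upright. I'll raise it and carry it over to the tub's right half.

```bash
python3 -m creep '[[[0,0,-0.5],[0,0,0],1],[[0,0,-0.7],[0,0,0],1],[[0,0,-0.7],[0,0,0],1],[[0,0,-0.7],[0,0,0],1],[[0,0,-0.6],[0,0,0],1],[[0,0,-0.3],[0,0,0],1],[[0,0,0],[0,0,0],1]]'
python3 -m creep '[[[0.05,-0.4,0],[0,0,0],1],[[0.05,-0.8,0],[0,0,0],1],[[0.05,-1,0],[0,0,0],1],[[0.05,-1,0],[0,0,0],1],[[0.05,-1,0],[0,0,0],1],[[0.05,-1,0],[0,0,0],1],[[0.05,-1,0],[0,0,0],1],[[0.05,-1,0],[0,0,0],1],[[0.05,-1,0],[0,0,0],1],[[0.05,-1,0],[0,0,0],1],[[0.05,-1,0],[0,0,0],1],[[0.05,-1,0],[0,0,0],1]]'
python3 -m creep '[[[0.05,-1,0],[0,0,0],1],[[0.02,-0.5,0],[0,0,0],1],[[0,0,0],[0,0,-0.5],1],[[0,0,0],[0,0,-0.6],1],[[0,0,0],[0,0,-0.6],1],[[0,0,0],[0,0,0],1]]'
python3 -c "
from h import *
import pickle
c=ctrl.capture('wrist');cv2.imwrite('pics/w16.png',c['color']);pickle.dump(c,open('w16.pkl','wb'))
d=ctrl.capture('scene'); crop(d['color'],370,150,510,310,4,'pics/s16.png')
d=ctrl.capture('top'); crop(d['color'],60,160,260,310,4,'pics/t16.png');pickle.dump(d,open('t16.pkl','wb'))
s=ctrl.sense();print(s['wrist_force'],s['ee_pos'])"
```

```text
t: 26.2
ee_pos: [0.539, -0.3109, 0.3303]
orientation: [[0.997, 0.078, 0.002], [0.078, -0.997, -0.001], [0.002, 0.001, -1.0]]
wrist_force: [0.5, -0.7, -4.3]
grip_width: 0.123
t: 27.4
ee_pos: [0.5264, 0.1397, 0.3278]
orientation: [[0.997, 0.078, -0.002], [0.078, -0.997, -0.0], [-0.002, 0.0, -1.0]]
wrist_force: [0.6, 0.6, -3.4]
grip_width: 0.118
t: 28.0
ee_pos: [0.5248, 0.1981, 0.3278]
orientation: [[0.974, 0.226, -0.002], [0.226, -0.974, -0.0], [-0.002, -0.0, -1.0]]
wrist_force: [-0.8, 0.1, -3.0]
grip_width: 0.122
[-0.24152905  0.23346473 -3.81964653] [0.52528644 0.19788971 0.32858908]
```

View pics/w16.png

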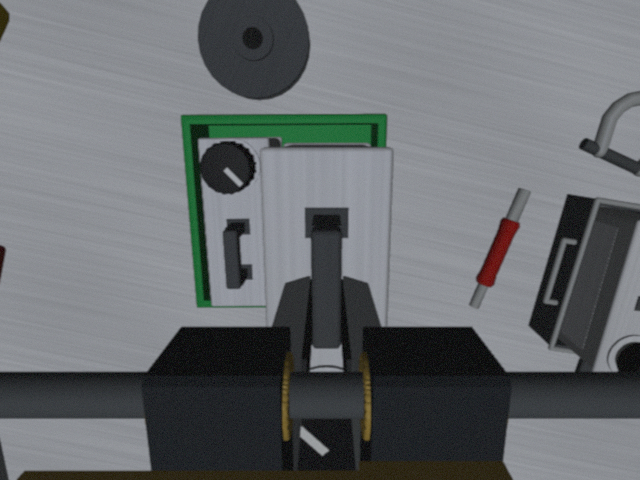

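View pics/s16.png

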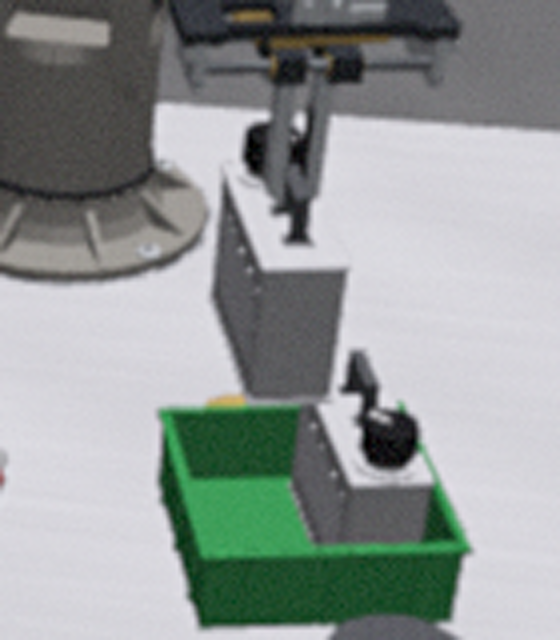

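View pics/t16.png

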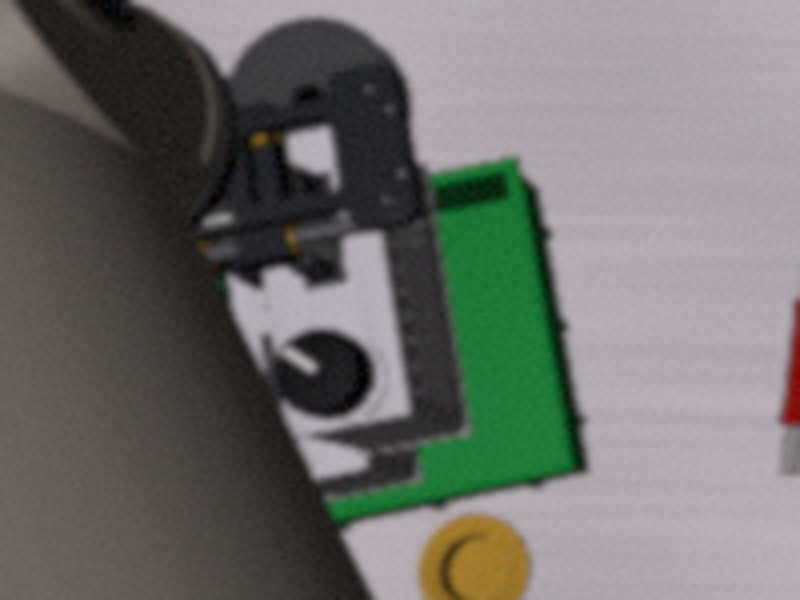

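```bash
python3 - <<'E'
from h import *
import pickle
c=pickle.load(open('w16.pkl','rb'))
th=np.radians(13.4);X=np.array([np.cos(th),np.sin(th)]);Y=np.array([-X[1],X[0]])
f=lambda u,v,z: onz(c,u,v,z)[:2]
a,b=f(182,115,.07),f(386,115,.07); ctr=(a+b)/2-X*.092
print('ctr',ctr,np.linalg.norm(a-b))
for n,p in {'R far-left':f(262,149,.289),'R far-right':f(393,149,.289),'M far-right':f(281,139,.114),'M far-left':f(198,139,.114)}.items(): print(n,round((p-ctr)@X,4),round((p-ctr)@Y,4))
E
```

```text
ctr [0.51146559 0.23634965] 0.18928569342763674
R far-left 0.0681 -0.0108
R far-right 0.0678 -0.0687
M far-right 0.0708 -0.0011
M far-left 0.0712 0.0686
```

R has a gap of about 20 mm to M (spanning about +10 to +69 mm in tub axes) and to the wall on its other side. I'll lower it.

```bash
python3 -m creep '[[[0.12,0,0.2],[0,0,0],1],[[0,0,0.6],[0,0,0],1],[[0,0,0.6],[0,0,0],1],[[0,0,0.6],[0,0,0],1],[[0,0,0.6],[0,0,0],1],[[0,0,0.6],[0,0,0],1],[[0,0,0.5],[0,0,0],1],[[0,0,0.2],[0,0,0],1],[[0,0,0.1],[0,0,0],1],[[0,0,0],[0,0,0],1]]'
python3 -m creep '[[[0,0,0.05],[0,0,0],1],[[0,0,0.05],[0,0,0],1],[[0,0,0.05],[0,0,0],1],[[0,0,0.05],[0,0,0],1],[[0,0,0],[0,0,0],1]]'
```

```text
t: 29.15
ee_pos: [0.5305, 0.1991, 0.1693]
orientation: [[0.975, 0.224, -0.0], [0.224, -0.975, 0.0], [-0.0, -0.0, -1.0]]
wrist_force: [-0.6, 0.1, -3.4]
grip_width: 0.122
t: 29.65
ee_pos: [0.5303, 0.1989, 0.1611]
orientation: [[0.974, 0.224, -0.0], [0.224, -0.974, -0.0], [-0.0, -0.0, -1.0]]
wrist_force: [0.1, -0.9, -3.6]
grip_width: 0.12
```

```bash
python3 -m creep '[[[0,0,0.05],[0,0,0],1],[[0,0,0.05],[0,0,0],1],[[0,0,0.02],[0,0,0],1],[[0,0,0],[0,0,0],1]]'
python3 -m creep '[[[0,0,0.02],[0,0,0],1],[[0,0,0],[0,0,0],1]]'
```

```text
t: 30.05
ee_pos: [0.5303, 0.1989, 0.1563]
orientation: [[0.974, 0.225, -0.0], [0.225, -0.974, -0.0], [-0.0, -0.0, -1.0]]
wrist_force: [-0.3, 0.4, -4.0]
grip_width: 0.117
t: 30.25
ee_pos: [0.5304, 0.1989, 0.1557]
orientation: [[0.974, 0.224, -0.0], [0.224, -0.974, 0.0], [-0.0, -0.0, -1.0]]
wrist_force: [-0.3, -0.2, -3.0]
grip_width: 0.118
```

```bash
python3 -m creep '[[[0,0,0.02],[0,0,0],1],[[0,0,0],[0,0,0],1]]'
python3 -m creep '[[[0,0,0.02],[0,0,0],1],[[0,0,0],[0,0,0],1]]'
```

```text
t: 30.45
ee_pos: [0.5304, 0.1989, 0.1548]
orientation: [[0.974, 0.224, -0.0], [0.224, -0.974, -0.0], [-0.0, -0.0, -1.0]]
wrist_force: [-0.6, 0.5, -4.5]
grip_width: 0.123
t: 30.65
ee_pos: [0.5303, 0.1989, 0.154]
orientation: [[0.974, 0.224, -0.0], [0.224, -0.974, -0.0], [-0.0, -0.0, -1.0]]
wrist_force: [-0.3, -0.5, -4.2]
grip_width: 0.122
```

```bash
python3 -m creep '[[[0,0,0.02],[0,0,0],1],[[0,0,0],[0,0,0],1]]'
python3 -m creep '[[[0,0,0.02],[0,0,0],1],[[0,0,0],[0,0,0],1]]'
```

```text
t: 30.85
ee_pos: [0.5307, 0.199, 0.1535]
orientation: [[0.975, 0.224, 0.001], [0.224, -0.975, 0.0], [0.001, -0.0, -1.0]]
wrist_force: [1.4, -0.5, -0.1]
grip_width: 0.12
t: 31.05
ee_pos: [0.5308, 0.1989, 0.1535]
orientation: [[0.975, 0.224, 0.001], [0.224, -0.975, -0.0], [0.001, 0.0, -1.0]]
wrist_force: [-2.2, -3.2, 12.1]
grip_width: 0.125
```

Seated. I'll ease off, release and retreat.

```bash
python3 -m creep '[[[0,0,-0.02],[0,0,0],1],[[0,0,0],[0,0,0],1],[[0,0,0],[0,0,0],0.5],[[0,0,0],[0,0,0],0],[[0,0,0],[0,0,0],0],[[0,0,0],[0,0,0],0]]'
python3 -m creep '[[[0,0,-0.3],[0,0,0],0],[[0,0,-0.5],[0,0,0],0],[[0,0,-0.8],[0,0,0],0],[[0,0,-0.8],[0,0,0],0],[[0,0,-0.8],[0,0,0],0],[[-0.3,0.9,-0.5],[0,0,0],0],[[-0.3,0.9,0],[0,0,0],0],[[-0.3,0.9,0],[0,0,0],0],[[-0.2,0.9,0],[0,0,0],0],[[0,0.9,0],[0,0,0],0],[[0,0.5,0],[0,0,0],0],[[0,0,0],[0,0,0],0]]'
python3 -c "
from h import *
d=ctrl.capture('scene'); crop(d['color'],230,200,510,350,2.8,'pics/s20.png')
d=ctrl.capture('top'); cv2.imwrite('pics/t20.png',d['color'])
crop(d['color'],100,160,260,310,4,'pics/t20c.png')
print(ctrl.sense()['wrist_force'])"
```

```text
t: 31.65
ee_pos: [0.5303, 0.199, 0.1532]
orientation: [[0.974, 0.225, -0.0], [0.225, -0.974, 0.0], [-0.0, -0.0, -1.0]]
wrist_force: [-0.2, -0.0, -0.4]
grip_width: 0.424
t: 32.85
ee_pos: [0.5327, -0.0089, 0.302]
orientation: [[0.975, 0.22, 0.0], [0.22, -0.975, -0.0], [0.0, 0.001, -1.0]]
wrist_force: [-0.2, -0.0, 0.5]
grip_width: 0.497
[-0.65633918  0.21760523 -0.50048307]
```

View pics/s20.png

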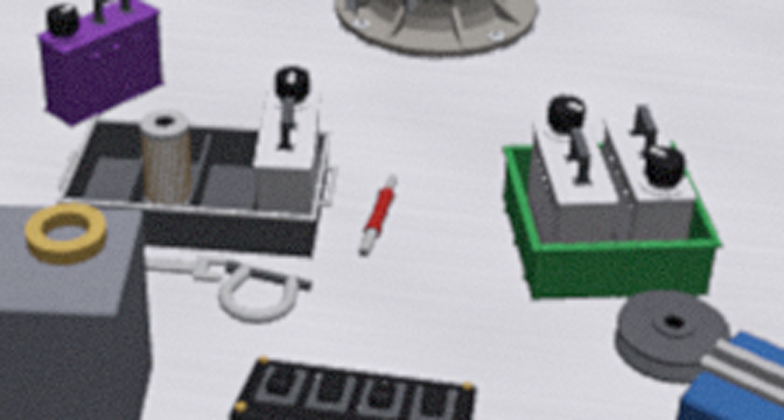

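View pics/t20.png

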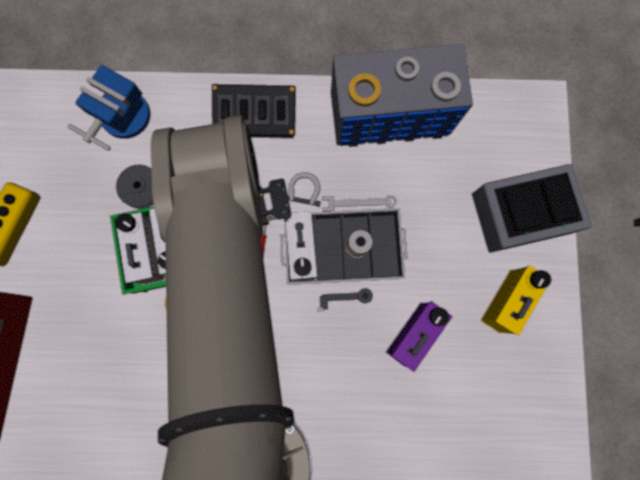

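View pics/t20c.png

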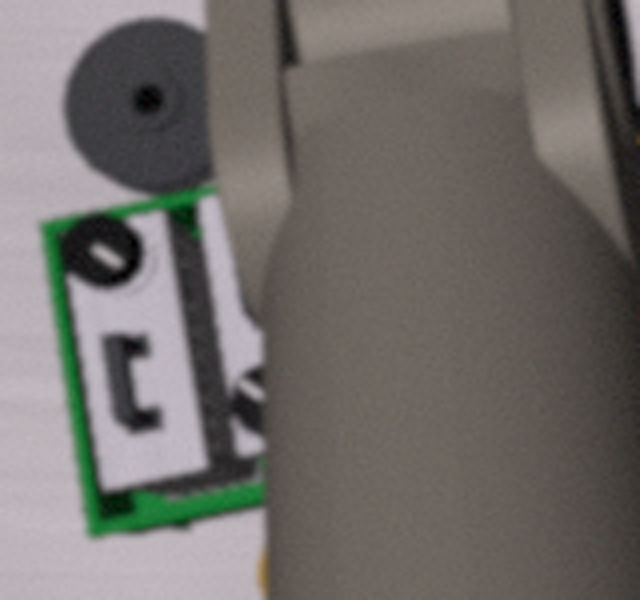

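Both loose cans stand upright on the tub floor, at (575,180) and (650,175) in the scene crop. The tight can is still in the carrier at (290,150), and the bystanders look unmoved. The gripper is open and clear, so I'm handing in.

```bash
python3 -c "
from rig import ctrl
print(ctrl.job_done(), ctrl.sense()['t'])"
```

```text
the job is handed in; nothing more can be done
the job is handed in; nothing more can be done
```

I gave all three caps an anticlockwise test twist of about 44°. Two were loose, the middle and right white cans seen from above, and both now stand upright in the green tub. The left can's cap held tight, so that can stays in the carrier.

- **Loose caps:** on the middle and right cans the stripe turned with the jaws at about 0.1 N m. I did not turn either cap back.
- **Tight cap:** on the left can the jaws slipped round the cap at about 0.3 N m. Its stripe stayed in line with the can.
- **Moving the cans:** I lifted both by their handles. At set-down the peak wrist force was about 19 N for the middle can and 12 N for the right one.
- **Last checks:** in the scene view both cans look flat and upright in the tub, and the left can and filter are in the carrier. The bystanders I could see look unmoved. The gripper was open and clear, with the clock at about 33 s.
- **What disagreed or was not seen:**
  - In the last top view the arm hid much of the right can and most of the retainer cup, so I checked the right can from the scene camera only.
  - Top-view and wrist-view cap positions differed by about 5 mm along x. I used values between the two, and every grasp still held.

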